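Open the bench suction's bayonet filter cover and take out the cartridge

ROBOT

A 6-joint arm with a two-finger parallel gripper is mounted at the origin on the work surface. World frame = base frame: x ahead of the robot, y to its left, z up, the work surface at z = 0. Lengths are in mm, angles in rad, forces in N, time in s.
With the tool pointing down it reaches from about 300 to 775 mm from the base axis. Payload 14.6 kg.
Tool frame: the origin (TCP) lies between the finger pads; the fingertips stand 19 mm ahead of it and the grasp point (between the pads) is the TCP; x points along the fingers, y is the direction in which the jaws open and shut, and the axes are right-handed (so a half turn about x gives the same grasp; the last joint's range is limited). The gripper opens to 94 mm and grips with 3 to 60 N. Pads are 16 mm wide; open, the fingers measure 119 mm over their backs; the gripper's body (75 mm by 177 mm) begins 78 mm behind the grasp point.
Start: joints at [1.226, 0.3, 1.521, -0, 1.321, -0.067], TCP at [150.83, 528.904, 224.446] pointing down, gripper open.
Joint ranges: [-3.03, 3.03], [-0.79, 2.21], [0.23, 2.52], [-1.04, 4.18], [0, 3.07], [-2.55, 2.55]. Speed limits (rad/s): [2.22, 2.22, 2.57, 3.14, 3.14, 3.14].

INTERFACE

Orientations are given as [roll, pitch, yaw] about the fixed x, y, z axes, in that order (R = Rz(yaw) Ry(pitch) Rx(roll)).
In Python, from cell import manip gives the robot as it stands.
- The arm moves only by the tool jog_arm, never from a script. Its argument "series" is one flat list of numbers, 7 for each row, row after row: the turn, a rotation vector about the world's x, y, z in rad, then the shift along the world's x, y, z in m, then the opening, from -1 (shut) to 1 (fully open). A call has 1 to 20 rows; each row is the pose to reach, as a shift and turn from the pose commanded when the call began; what a row does not reach only later rows make up. A row lasts 1/8 s, in which the tool goes at most 62.5 mm and 10.7 degrees, less where a joint would pass 70% of its speed; a pose out of reach is approached as far as the arm can. A call with a gripper value outside its range is refused whole. The fingers move at their own pace and stop on an object; "squeeze" is the grip in N (left out, the last holds). Time passes only in rows, so rows that repeat a pose let the fingers close. It gives the time, the measured TCP pose, the force and the opening at its end, in the units of the state.
- manip.read_state(): the state, without advancing time (a new reading comes with each control period).
- manip.camera(name): name is "scene" or "top" or "wrist"; returns a dict with "color" (384x512x3 uint8, blue, green, red), "range_z" (384x512 float32, mm along the optical axis (not along the pixel's ray), 0 where there is no reading), "fx", "fy", "cx", "cy" (pixels), "pose" (4x4, takes a point from camera to world coordinates); the wrist camera has in their place "mount" (4x4, takes a point from camera to tool coordinates, whose origin is the TCP and whose axes are the tool frame's). Camera axes: x right, y down, z forward; pixel columns grow to the right and rows downward; lengths in mm; the calibration is good to about 2 mm. A picture is of the moment at which its call begins: read the wrist's pose just before it.
- manip.sign_off(): hands the job in, once; it reports no verdict.
The state is a dict: "clock": time; "joints": joint angles; "qd": joint speeds; "effort": joint torques, N m; "eef_pos": TCP position; "eef_rot": TCP orientation; "wrist_force": force on the tool from outside, world axes, zero at the start; "moment": the same for the moment, N m; "finger_gap": finger opening in mm.
Only numpy, scipy, OpenCV 4.12 (cv2) and the standard library are available. Lean on these libraries where they do the work, as an engineer would, in place of code of your own. Each camera call takes 0.05 s, during which the arm holds its last target.

TASK

The bench suction's filter is due for a change: twist the housing's bayonet cover a quarter turn anticlockwise to free its ears from the hooks, lift it off and set it down right way up in the middle of the black rubber mat. Then pull the filter cartridge out of the housing and stand it upright on the floor of the steel tray. Set both down rather than dropping them, and leave the other things on the bench where they are.

Things in the scene. Friction and masses are not known exactly. Their poses are not given: they have to be found in the camera images.
- housing: White filter housing fixed to the bench, an open pot: bore 104 mm across, inner floor 8 mm up, a collar 168 mm across whose top (the rim) is 80 mm above the bench; a pipe stub along its +x, to 104 mm from the axis. Origin: on the axis at bench height, z up.
- hook (a point): Roof centre of one of two steel hook brackets on the collar, 75 mm from the housing's axis, 93 mm up, at +13 degrees from the housing's x (the other is opposite). Roofs lie 66 to 85 mm from the axis, 90 to 96 mm up, and span -20 to +46 and 160 to 226 degrees (anticlockwise from above), each with a stop at its clockwise end.
- cover: Loose grey bayonet cover, about 350 g, 146 mm across its ears. Origin: on the axis at its underside, z up. Spigot 98 mm across, 6 mm deep, 3 mm play in the bore; flange 124 mm across, 6 to 14 mm up; hollow crown 96 mm across, top 42 mm up. Seated, its origin is 74 mm above the housing's. It starts locked, 0 to 8 degrees anticlockwise of the housing's yaw, ears under the hooks, 2 mm play.
- cover_ear (a point): Outer end of the cover's +x ear, mid thickness: 73 mm from the axis, 10 mm above the cover's origin. A second ear at -x; each 42 mm wide, 6 to 14 mm up. The ears are clear of the hooks between about 66 and 130 degrees of turn relative to the housing; only sliding friction resists the twist (0.1 to 0.3 N m).
- cover_handle (a point): Middle of the fin handle on the cover's top, on the axis 57 mm above the cover's origin. The fin runs along the cover's x, 92 mm long, 14 mm thick, from 42 to 73 mm up. Lift the freed cover at least 50 mm before moving it sideways, to clear the cartridge's fin inside the crown and the hooks.
- cartridge: Loose filter cartridge, black end caps and pleated white paper, about 220 g, 80 mm across, 64 mm high. Origin: centre of its underside, z up. It stands on the housing's inner floor, hidden by the cover at first. It must rise 90 mm to clear housing and hooks.
- fin (a point): Middle of the upright black pull fin on the cartridge, on its axis 81 mm above its origin. The fin runs along the cartridge's x: 56 mm long, 12 mm thick, from 64 to 98 mm up. In the housing its top is 26 mm above the rim.
- mat: Square black rubber mat, 200 x 200 x 3 mm, fixed to the bench to one side of the housing. Origin: centre of its underside.
- tray: Open square steel tray, 170 x 170 mm, 25 mm high, walls and floor 4 mm, fixed to the bench at the other side of the housing. Origin: centre of its underside.
- jar_a: White lidded powder jar, 44 mm across, 45 mm high, loose; leave alone. Origin under its centre.
- jar_b: Another such jar, loose; leave alone. Origin under its centre.
- dropper: White bottle, 34 mm across, 90 mm high, loose; leave alone. Origin under its centre.
- model: Plaster dental model, 62 x 70 x 35 mm, loose; leave alone. Origin under its centre.
- brush: Brush lying on the bench, 180 mm long, loose; leave alone. Origin about its middle.
- palette: White ceramic disc, 110 mm across, 18 mm high, loose; leave alone. Origin under its centre.
- slab: Amber slab, 100 x 200 x 18 mm, loose; leave alone. Origin under its centre.
Not all that is in view belongs to the job. What is shaped like the cover but purple or turquoise is not meant.

How it is judged (in metres and radians):
On the way, in this order (a step that is already met when the one before it is completed fails the run):
1. the cover, still seated on the housing, is twisted anticlockwise by about a quarter turn (60 degrees or more), ears out from under the hooks (y of cover_ear in the frame of housing above 0.063 m and z of cover in the frame of housing below 0.081 m and horizontal distance between cover and housing below 0.008 m), for 0.05 s.
2. the cover is lifted clear of the housing (z of cover in the frame of housing above 0.105 m), for 0.05 s.
3. the cover lies right way up and released in the middle of the mat (horizontal distance between cover and mat below 0.03 m and height (world z) of cover below 0.009 m and angle between cover's own z axis and vertical below 0.1 rad and linear speed of cover below 0.02 m/s and contact force between the fingers and cover below 0.1 N), for 0.2 s.
At the end, for the whole second after the job is handed in: The cover lies flat, right way up, on the mat with its centre within 30 mm of the mat's centre; the cartridge stands upright (within about 6 degrees) on the tray's floor, its axis within 60 mm of the tray's centre; both are at rest and released (all of step 3 and horizontal distance between cartridge and tray below 0.06 m and height (world z) of cartridge below 0.01 m and angle between cartridge's own z axis and vertical below 0.1 rad and linear speed of cartridge below 0.02 m/s); the robot touches nothing.
It fails at once if the cover is dropped (moves faster than 0.7 m/s while nothing holds it) (linear speed of cover above 0.7 m/s and contact force between the fingers and cover below 0.1 N).
It fails at once if the cartridge is dropped (moves faster than 0.7 m/s while nothing holds it) (linear speed of cartridge above 0.7 m/s and contact force between the fingers and cartridge below 0.1 N).
It fails at once if a bystander is moved by more than 30 mm or knocked over (distance of any of jar_a, jar_b, dropper, model, brush, palette, slab from where it was at the start of the episode above 0.03 m or angle between any of jar_a, jar_b, dropper, model, palette, slab's own z axis and vertical above 0.5 rad).
It also fails if it takes over 64 s, if anything falls off the work surface, if the arm or the gripper's body presses on something with over 40 N, if the wrist force passes 120 N, or if a joint passes its speed limit or range.

## Working session

There is one attempt and no reset: what is moved stays moved. The work goes in short steps, Python scripts to look and compute and a tool call to move; the robot and the scene stay as the last step left them, time stands still between calls to the robot, and variables do not carry over. Pictures are saved under pics/ and viewed, and the job is handed in when it is done.

Besides the shell and the picture viewer there is one more tool, called after "Call:" as name(argument=value, ...) on one line, values as JSON. jog_arm: Moves the arm, as the interface text tells. Its arguments: {"type":"object","properties":{"series":{"type":"array","items":{"type":"number"}},"squeeze":{"type":"number"}},"required":["series"]}

```bash
ls; mkdir -p pics; python3 - <<'E'
from cell import manip
import cv2,numpy as np,pickle
s=manip.read_state()
print(s)
for n in ("scene","top","wrist"):
    c=manip.camera(n); pickle.dump(c,open(f"{n}0.pkl","wb"))
    cv2.imwrite(f"pics/{n}0.png",c["color"]); print(n,c["fx"],c["cx"],c["cy"],np.round(c.get("pose",c.get("mount")),3).tolist())
E
```

```text
pics
{'clock': 0.0, 'joints': array([ 1.22639895e+00,  3.00455423e-01,  1.52155263e+00, -1.09218704e-05,
        1.32068132e+00, -6.65883452e-02]), 'qd': array([ 0.00075383,  0.00171651,  0.00089272, -0.00101961,  0.00114084,
       -0.00096644]), 'effort': array([-3.27615311e-06, -5.31790030e+01, -3.52765703e+01,  7.08995503e-02,
        2.41306279e-02, -5.54486394e-05]), 'eef_pos': array([150.76012855, 528.69992525, 223.90694749]), 'eef_rot': array([-1.62773889,  1.56969956, -1.90554521]), 'wrist_force': array([-0.04356686,  0.7453624 , -0.31085584]), 'moment': array([-0.02101264, -0.03866325, -0.00537624]), 'finger_gap': 94.09877853253347}
scene 364.155418395714 255.62786730547626 196.76808162342897 [[0.738, 0.423, -0.526, 1173.837], [0.675, -0.467, 0.571, -659.127], [-0.005, -0.776, -0.63, 880.147], [0.0, 0.0, 0.0, 1.0]]
top 473.9467121418868 251.63608192598764 195.5418510413575 [[-0.015, -0.988, 0.156, 321.272], [-1.0, 0.014, -0.007, 55.891], [0.005, -0.156, -0.988, 1506.172], [0.0, 0.0, 0.0, 1.0]]
wrist 333.1463678490281 252.09952475580857 193.5275563402624 [[0.001, -0.25, 0.968, -160.496], [1.0, -0.0, -0.001, -1.073], [0.001, 0.968, 0.25, -71.653], [0.0, 0.0, 0.0, 1.0]]
```

View pics/scene0.png

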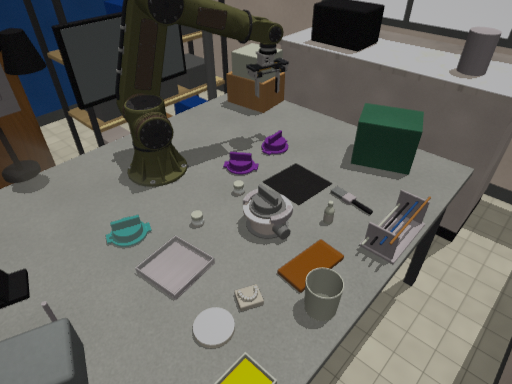

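View pics/top0.png

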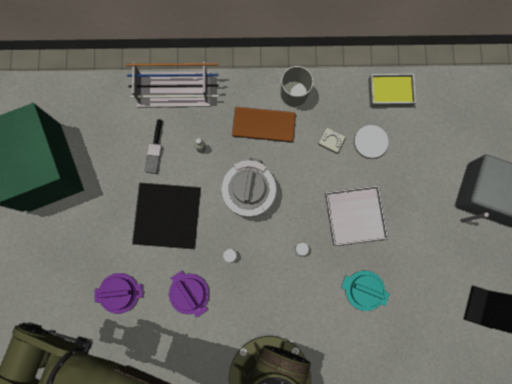

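View pics/wrist0.png

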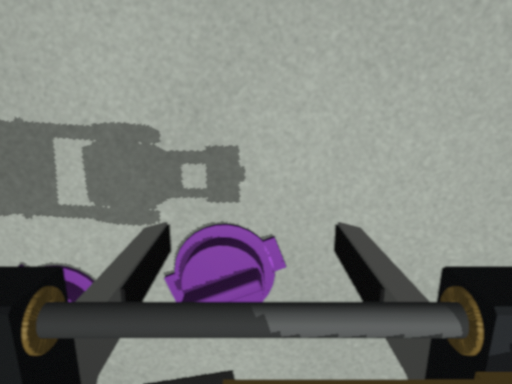

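The possible covers in the top view are grey (249,187), purple (119,293) and (188,293), and turquoise (366,290). By the description I want the grey one on the white housing with the pipe stub. The mat is at (167,215) and the tray at (356,216). Next I'll check a close crop.

```bash
cat > h.py <<'E'
import cv2,numpy as np,pickle
def ray(c,u,v,T=None):
    T=c["pose"] if T is None else T
    d=T[:3,:3]@np.array([(u-c["cx"])/c["fx"],(v-c["cy"])/c["fy"],1.])
    return T[:3,3],d
def onz(c,u,v,z,T=None):
    o,d=ray(c,u,v,T); return o+d*(z-o[2])/d[2]
def pix(c,P,T=None):
    T=c["pose"] if T is None else T
    p=T[:3,:3].T@(np.asarray(P,float)-T[:3,3]); return np.array([c["fx"]*p[0]/p[2]+c["cx"],c["fy"]*p[1]/p[2]+c["cy"]])
def cloud(c,T=None):
    T=c["pose"] if T is None else T
    z=c["range_z"].astype(float); v,u=np.mgrid[:z.shape[0],:z.shape[1]]
    P=np.stack([(u-c["cx"])/c["fx"]*z,(v-c["cy"])/c["fy"]*z,z],-1)@T[:3,:3].T+T[:3,3]; P[z==0]=np.nan; return P
E
python3 - <<'E'
from h import *
t=pickle.load(open("top0.pkl","rb")); s=pickle.load(open("scene0.pkl","rb"))
a=cv2.resize(t["color"][150:225,205:295],None,fx=7,fy=7,interpolation=2)
b=cv2.resize(s["color"][165:255,220:310],None,fx=6,fy=6,interpolation=2)
cv2.imwrite("pics/ct.png",a);cv2.imwrite("pics/cs.png",b)
P=cloud(t)
# mat, tray by colour/height
g=t["color"].astype(int)
m=((g.max(2)<40)&(np.abs(P[...,2])<15)).astype(np.uint8); m[:,:100]=0; m[260:]=0;m[:100]=0;m[:,300:]=0
cs,_=cv2.findContours(m,0,2); c=max(cs,key=cv2.contourArea); r=cv2.minAreaRect(c)
q=np.array([onz(t,*p,3) for p in cv2.boxPoints(r)]); print("mat",q.mean(0).round(1),np.linalg.norm(np.diff(q,axis=0),axis=1).round(),q.round())
Z=P[...,2]
sub=(Z>15)&(Z<40); sub2=np.zeros_like(sub); sub2[175:255,315:400]=1
cs,_=cv2.findContours((sub&sub2).astype(np.uint8),0,2); c=max(cs,key=cv2.contourArea); r=cv2.minAreaRect(c)
q=np.array([onz(t,*p,25) for p in cv2.boxPoints(r)]); print("tray",q.mean(0).round(1),np.linalg.norm(np.diff(q,axis=0),axis=1).round(),q.round())
for lo,hi in ((70,85),(85,100),(110,122),(125,155)):
    w=np.zeros_like(sub); w[150:225,205:295]=1; w&=(Z>lo)&(Z<hi)
    p=P[w]; print(lo,hi,w.sum(), p.mean(0).round(1),p.min(0).round(1),p.max(0).round(1))
w=np.zeros_like(sub); w[150:225,205:295]=1
fin=P[w&(Z>138)]
d=fin[:,:2]-fin[:,:2].mean(0);u,sv,vt=np.linalg.svd(d); print("fin",fin.mean(0),np.degrees(np.arctan2(vt[0,1],vt[0,0])),np.ptp(d@vt[0]),np.ptp(d@vt[1]))
E
```

```text
mat [499.6 318.5   3. ] [195. 198. 195.] [[413. 423.   3.]
 [608. 409.   3.]
 [586. 212.   3.]
 [392. 230.   3.]]
tray [ 490.  -281.9   25. ] [177. 172. 174.] [[ 564. -186.   25.]
 [ 587. -362.   25.]
 [ 416. -376.   25.]
 [ 394. -204.   25.]]
70 85 644 [566.1  55.6  80.4] [484.  -26.2  70.4] [637.9 139.4  85. ]
85 100 862 [564.4  56.8  92. ] [482.7 -25.3  85. ] [654.5 136.  100. ]
110 122 618 [567.3  56.6 116.8] [521.7   9.  110. ] [616.5 101.6 122. ]
125 155 158 [566.2  56.4 147.4] [522.6  44.4 126.8] [611.8  68.9 154.2]
fin [567.56352828  56.45934142 148.07952193] 169.8768751230039 90.66039275808218 14.00256786901135
```

View pics/ct.png

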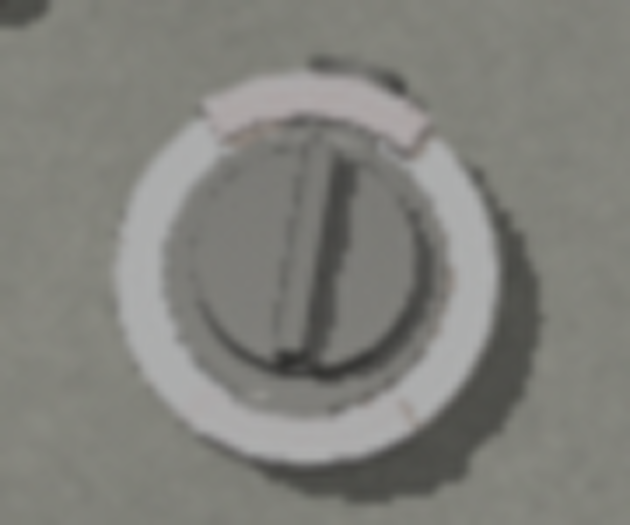

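View pics/cs.png

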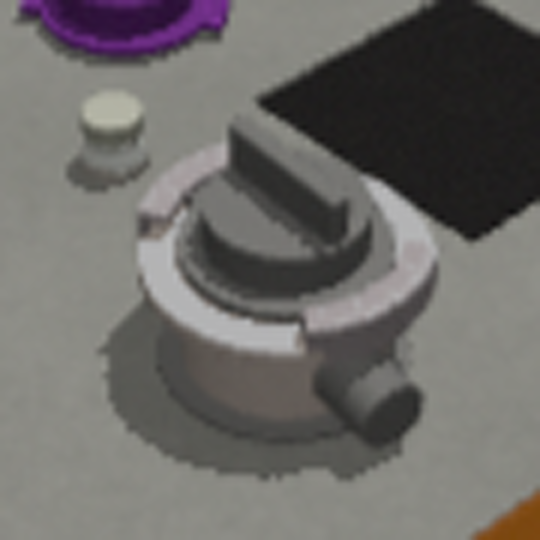

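The grey cover sits on the housing. Its fin is at (567,56.5), yaw ≈ -10°, with its top at z≈148, as it should be. The mat and tray sizes check out. Now for the tool orientation and the other bodies nearby.

```bash
python3 - <<'E'
from h import *
from cell import manip
from scipy.spatial.transform import Rotation as R
st=manip.read_state(); M=R.from_euler('xyz',st["eef_rot"]).as_matrix(); print(M.round(3),st["eef_pos"])
print("jaw yaw",np.degrees(np.arctan2(M[1,1],M[0,1])))
t=pickle.load(open("top0.pkl","rb"))
for n,p,z in (("dropper",(199,145),90),("jara",(230,256),45),("jarb",(302,249),45),("brush",(155,145),5),("slab",(264,124),18),("model",(331,140),35)): print(n,onz(t,*p,z).round())
P=cloud(t);Z=P[...,2]
# collar circle
w=np.zeros(Z.shape,bool); w[150:225,205:295]=1
q=P[w&(Z>76)&(Z<83)][:,:2]; 
w2=P[w&(Z>112)&(Z<119)][:,:2]
for n,q in (("collar",q),("crown",w2)):
    c=cv2.minEnclosingCircle(q.astype(np.float32)); print(n,c)
h=P[w&(Z>88)&(Z<99)]; d=h[:,:2]-[567,56.5]; r=np.hypot(*d.T); a=np.degrees(np.arctan2(d[:,1],d[:,0]))
k=(r>68)&(r<84); hi=np.histogram(a[k],np.arange(-180,181,10)); print(list(zip(hi[1],hi[0])))
p=P[w&(Z>20)&(Z<60)]; d=p[:,:2]-[567,56.5]; r=np.hypot(*d.T);a=np.degrees(np.arctan2(d[:,1],d[:,0])); k=(r>88)&(r<108)&(abs(a)<60); print("stub",k.sum(),a[k].mean() if k.any() else 0)
s=pickle.load(open("scene0.pkl","rb"));P=cloud(s); p=P[170:250,220:310].reshape(-1,3); d=p[:,:2]-[567,56.5]; r=np.hypot(*d.T);a=np.degrees(np.arctan2(d[:,1],d[:,0]))
k=(r>88)&(r<106)&(p[:,2]>15)&(p[:,2]<70); print("stub",k.sum(),np.median(a[k]),a[k].min(),a[k].max(),p[k].mean(0))
E
```

```text
[[-0.     0.274  0.962]
 [-0.001  0.962 -0.274]
 [-1.    -0.001 -0.   ]] [150.75494452 528.75819743 224.02734657]
jaw yaw 74.08739948850031
dropper [705. 206.  90.]
jara [366. 115.  45.]
jarb [ 384. -106.   45.]
brush [730. 358.   5.]
slab [792.   2.  18.]
model [ 731. -211.   35.]
collar ((567.2630004882812, 57.0661735534668), 84.1126708984375)
crown ((568.4913330078125, 56.514347076416016), 48.083702087402344)
[(np.int64(-180), np.int64(17)), (np.int64(-170), np.int64(17)), (np.int64(-160), np.int64(20)), (np.int64(-150), np.int64(8)), (np.int64(-140), np.int64(0)), (np.int64(-130), np.int64(1)), (np.int64(-120), np.int64(0)), (np.int64(-110), np.int64(0)), (np.int64(-100), np.int64(0)), (np.int64(-90), np.int64(0)), (np.int64(-80), np.int64(1)), (np.int64(-70), np.int64(1)), (np.int64(-60), np.int64(0)), (np.int64(-50), np.int64(2)), (np.int64(-40), np.int64(15)), (np.int64(-30), np.int64(17)), (np.int64(-20), np.int64(19)), (np.int64(-10), np.int64(18)), (np.int64(0), np.int64(12)), (np.int64(10), np.int64(17)), (np.int64(20), np.int64(20)), (np.int64(30), np.int64(1)), (np.int64(40), np.int64(0)), (np.int64(50), np.int64(0)), (np.int64(60), np.int64(0)), (np.int64(70), np.int64(0)), (np.int64(80), np.int64(0)), (np.int64(90), np.int64(1)), (np.int64(100), np.int64(1)), (np.int64(110), np.int64(0)), (np.int64(120), np.int64(0)), (np.int64(130), np.int64(4)), (np.int64(140), np.int64(16)), (np.int64(150), np.int64(16)), (np.int64(160), np.int64(20)), (np.int64(170), np.int64(16))]
stub 36 -14.558667910268184
stub 105 -17.273496750219607 -29.14069920227671 -2.9558562998891627 [661.86602853  26.96834692  41.02096707]
```

Call:
jog_arm(series=[0,0,-1.5,0.2,-0.23,0.016,0,0,0,-1.5,0.2,-0.23,0.016,0,0,0,-1.5,0.2,-0.23,0.016,0,0,0,-1.5,0.2,-0.23,0.016,0,0,0,-1.5,0.2,-0.23,0.016,0,0,0,-1.5,0.3,-0.34,0.016,0,0,0,-1.5,0.3,-0.34,0.016,0,0,0,-1.5,0.3,-0.34,0.016,0,0,0,-3.038,0.417,-0.472,0.016,0,0,0,-3.038,0.417,-0.472,0.016,0,0,0,-3.038,0.417,-0.472,0.016,0,0,0,-3.038,0.417,-0.472,0.016,0,0,0,-3.038,0.417,-0.472,0.016,0,0,0,-3.038,0.417,-0.472,0.016,0,0,0,-3.038,0.417,-0.472,0.016,0,0,0,-3.038,0.417,-0.472,0.016,0,0,0,-3.038,0.417,-0.472,0.016,0,0,0,-3.038,0.417,-0.472,0.016,0,0,0,-3.038,0.417,-0.472,0.016,0,0,0,-3.038,0.417,-0.472,0.016,0], squeeze=30)

```text
clock: 2.65
eef_pos: [567.8, 56.9, 240.4]
eef_rot: [0.193, 1.571, -3.122]
wrist_force: [0.5, -0.1, 0.2]
finger_gap: 47.2
```

```bash
cat >> h.py <<'E'
from scipy.spatial.transform import Rotation as Rot
def tool(st):
    T=np.eye(4);T[:3,:3]=Rot.from_euler('xyz',st["eef_rot"]).as_matrix();T[:3,3]=st["eef_pos"];return T
def show(st):
    M=tool(st); print("t",round(st["clock"],2),"pos",st["eef_pos"].round(1),"jawyaw",np.degrees(np.arctan2(M[1,1],M[0,1])).round(2),"down",M[:3,0].round(3),"F",st["wrist_force"].round(1),"M",st["moment"].round(2),"gap",round(st["finger_gap"],1),"j",st["joints"].round(2))
E
python3 - <<'E'
from h import *
from cell import manip
st=manip.read_state(); show(st); c=manip.camera("wrist"); c["pose"]=tool(st)@c["mount"]; pickle.dump(c,open("w1.pkl","wb"))
cv2.imwrite("pics/w1.png",c["color"])
P=cloud(c).reshape(-1,3)
k=(P[:,2]>135)&(P[:,2]<155)&(np.hypot(P[:,0]-567,P[:,1]-56)<60); f=P[k]
r=cv2.minAreaRect(f[:,:2].astype(np.float32)); print(r,f[:,2].mean(),f.mean(0))
E
```

```text
t 2.65 pos [567.8  56.9 240.4] jawyaw -99.95 down [-0. -0. -1.] F [ 0.5 -0.1  0.2] M [-0.01  0.17  0.02] gap 47.2 j [0.04 0.33 1.44 0.   1.37 1.78]
((568.7852172851562, 53.44662094116211), (13.585878372192383, 91.03010559082031), 79.76188659667969) 146.7050899704463 [571.23077697  53.22477497 146.70508997]
```

View pics/w1.png

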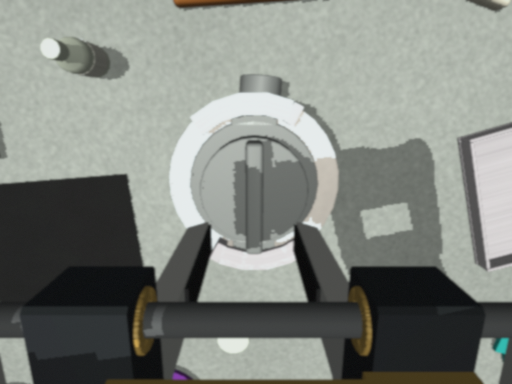

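The wrist view shows the dark fin at columns 248-263, rows 140-252. It sits about 2-3 mm to the -y side of the tool centre. I'll descend with that shift.

Call:
jog_arm(series=[0,0,0,0.001,-0.0025,-0.05,0,0,0,0,0.001,-0.0025,-0.08,0,0,0,0,0.001,-0.0025,-0.0995,0,0,0,0,0.001,-0.0025,-0.0995,0])

```text
clock: 3.2
eef_pos: [568.3, 54.4, 139.8]
eef_rot: [0.194, 1.568, -3.122]
wrist_force: [0.0, -0.2, 0.2]
finger_gap: 47.0
```

```bash
python3 - <<'E'
from h import *
from cell import manip
st=manip.read_state(); show(st); c=manip.camera("wrist"); c["pose"]=tool(st)@c["mount"]
cv2.imwrite("pics/w2.png",c["color"])
P=cloud(c).reshape(-1,3)
k=(P[:,2]>140)&(P[:,2]<152)&(np.hypot(P[:,0]-567,P[:,1]-56)<60); f=P[k]
r=cv2.minAreaRect(f[:,:2].astype(np.float32)); print(r,f[:,2].mean())
E
```

```text
t 3.2 pos [568.3  54.4 139.8] jawyaw -99.97 down [-0.003 -0.    -1.   ] F [ 0.  -0.2  0.2] M [0.   0.16 0.02] gap 47.0 j [0.03 0.43 1.55 0.   1.16 1.78]
((577.7694091796875, 52.624114990234375), (60.9859619140625, 55.91488265991211), 30.88478660583496) 146.6795724364362
```

View pics/w2.png

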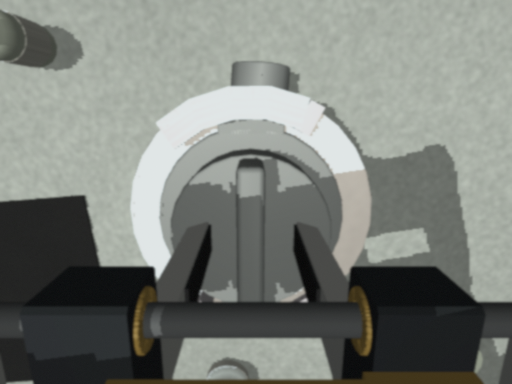

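The fin, at columns 238-264, now lies midway between the fingers. I'll close.

Call:
jog_arm(series=[0,0,0,0,0,0,-0.5,0,0,0,0,0,0,-0.7,0,0,0,0,0,0,-1,0,0,0,0,0,0,-1,0,0,0,0,0,0,-1,0,0,0,0,0,0,-1], squeeze=30)

```text
clock: 4.0
eef_pos: [568.9, 54.5, 141.2]
eef_rot: [-2.604, 1.57, 0.363]
wrist_force: [-0.7, 1.8, 4.3]
finger_gap: 13.7
```

Call:
jog_arm(series=[0,0,0.1,0,0,0,-1,0,0,0.2,0,0,0,-1,0,0,0.3,0,0,0,-1,0,0,0.4,0,0,0,-1])

```text
clock: 4.5
eef_pos: [569.0, 54.3, 141.3]
eef_rot: [3.001, 1.57, 0.088]
wrist_force: [0.3, -0.4, 3.8]
finger_gap: 14.0
```

```bash
python3 - <<'E'
from h import *
from cell import manip
show(manip.read_state())
E
```

```text
t 4.5 pos [569.   54.3 141.3] jawyaw -76.9 down [ 0.001  0.    -1.   ] F [ 0.3 -0.4  3.8] M [ 0.01  0.2  -0.31] gap 14.0 j [0.03 0.43 1.55 0.   1.16 1.37]
```

Forces are low (0.3 N m of friction, as expected). I'll continue to about 92° of turn in total.

Call:
jog_arm(series=[0,0,0.12,0,0,0,-1,0,0,0.24,0,0,0,-1,0,0,0.36,0,0,0,-1,0,0,0.48,0,0,0,-1,0,0,0.6,0,0,0,-1,0,0,0.72,0,0,0,-1,0,0,0.84,0,0,0,-1,0,0,0.96,0,0,0,-1,0,0,1.08,0,0,0,-1,0,0,1.2,0,0,0,-1,0,0,1.2,0,0,0,-1,0,0,1.2,0,0,0,-1])

```text
clock: 6.0
eef_pos: [569.0, 54.3, 141.3]
eef_rot: [1.262, 1.57, -0.457]
wrist_force: [-0.7, -0.8, 4.5]
finger_gap: 13.6
```

```bash
python3 - <<'E'
from h import *
from cell import manip
show(manip.read_state())
c=manip.camera("scene");cv2.imwrite("pics/s3.png",cv2.resize(c["color"][130:260,180:350],None,fx=4,fy=4))
E
```

```text
t 6.0 pos [569.   54.3 141.3] jawyaw -8.47 down [ 0.001 -0.    -1.   ] F [-0.7 -0.8  4.5] M [-0.14  0.26  0.25] gap 13.6 j [ 0.03  0.43  1.55 -0.    1.16  0.18]
```

View pics/s3.png

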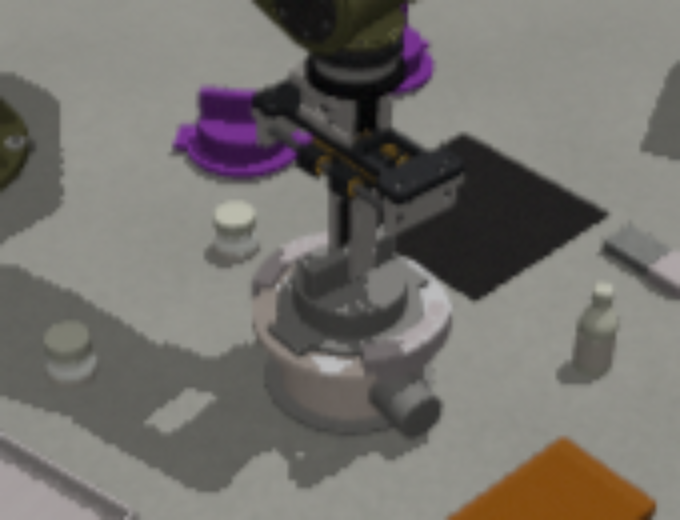

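The cover has turned and its ear sits between the hooks at (295,330). I'll lift 100 mm.

Call:
jog_arm(series=[0,0,0,0,0,0.01,-1,0,0,0,0,0,0.025,-1,0,0,0,0,0,0.04,-1,0,0,0,0,0,0.06,-1,0,0,0,0,0,0.08,-1,0,0,0,0,0,0.1,-1,0,0,0,0,0,0.1,-1])

```text
clock: 6.92
eef_pos: [569.3, 54.5, 242.9]
eef_rot: [1.762, 1.568, 0.046]
wrist_force: [-0.0, 0.1, -4.7]
finger_gap: 13.7
```

```bash
python3 - <<'E'
from h import *
from cell import manip
show(manip.read_state())
c=manip.camera("scene");cv2.imwrite("pics/s4.png",cv2.resize(c["color"][100:260,180:350],None,fx=4,fy=4));pickle.dump(c,open("s4.pkl","wb"))
c=manip.camera("top");cv2.imwrite("pics/t4.png",cv2.resize(c["color"][120:280,120:400],None,fx=2.8,fy=2.8));pickle.dump(c,open("t4.pkl","wb"))
g=c["color"].astype(int); P=cloud(c)
m=((g.max(2)<40)&(np.abs(P[...,2]-3)<12)).astype(np.uint8); m[:,:100]=0; m[260:]=0;m[:100]=0;m[:,300:]=0
E
```

```text
t 6.92 pos [569.3  54.5 242.9] jawyaw -8.32 down [ 0.003  0.    -1.   ] F [-0.   0.1 -4.7] M [-0.08  0.1  -0.01] gap 13.7 j [0.03 0.33 1.43 0.   1.37 0.18]
```

View pics/s4.png

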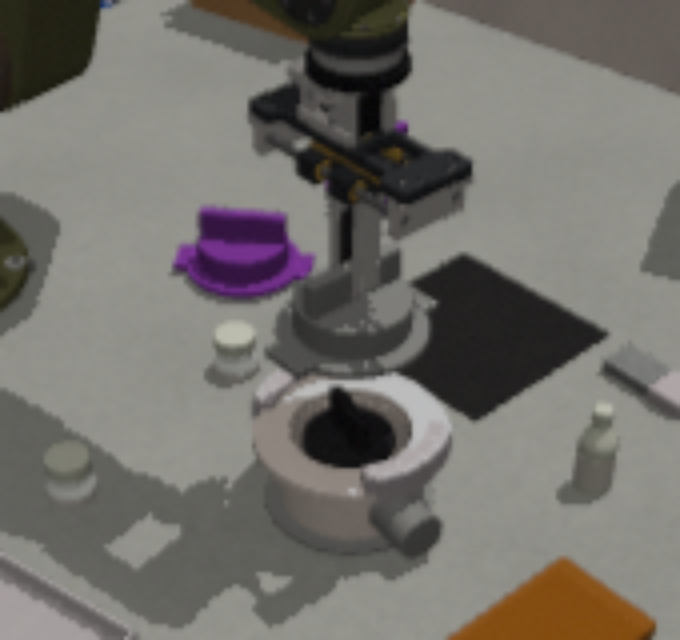

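View pics/t4.png

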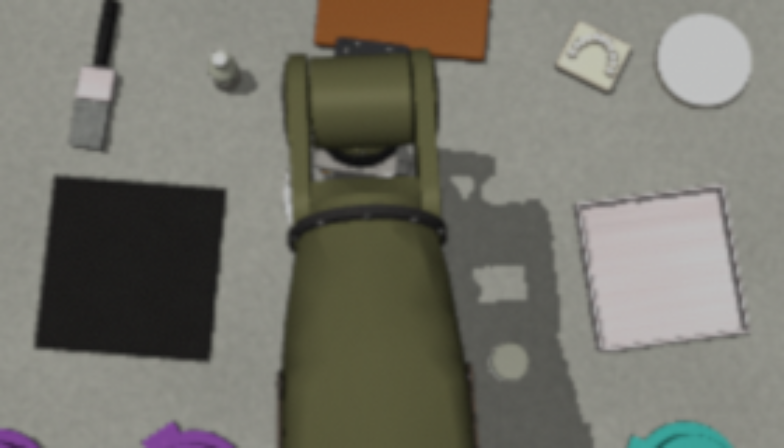

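The cover hangs level from the fingers (weight about 5 N), and the cartridge's fin shows in the bore at (345,415). I'll carry the cover to the mat.

Call:
jog_arm(series=[0,0,0,-0.01,0.04,0,-1,0,0,0,-0.022,0.085,0,-1,0,0,0,-0.034,0.13,0,-1,0,0,0,-0.046,0.175,0,-1,0,0,0,-0.058,0.22,0,-1,0,0,0,-0.066,0.25,0,-1,0,0,0,-0.069,0.264,0,-1,0,0,0,-0.069,0.264,-0.02,-1,0,0,0,-0.069,0.264,-0.06,-1,0,0,0,-0.069,0.264,-0.1,-1,0,0,0,-0.069,0.264,-0.13,-1,0,0,0,-0.069,0.264,-0.145,-1,0,0,0,-0.069,0.264,-0.15,-1,0,0,0,-0.069,0.264,-0.15,-1])

```text
clock: 8.78
eef_pos: [500.2, 318.4, 91.6]
eef_rot: [2.2, 1.57, 0.484]
wrist_force: [-0.3, 0.2, -4.4]
finger_gap: 14.0
```

```bash
python3 - <<'E'
from h import *
from cell import manip
st=manip.read_state();show(st)
c=manip.camera("scene");cv2.imwrite("pics/s5.png",cv2.resize(c["color"][100:240,220:370],None,fx=4,fy=4))
g=c["color"]; 
print(pix(c,[500,318.5,3]),(pix(c,[500,318.5,3])-[220,100])*4)
c=manip.camera("wrist");cv2.imwrite("pics/w5.png",c["color"])
E
```

```text
t 8.78 pos [500.2 318.4  91.6] jawyaw -8.32 down [ 0.001  0.    -1.   ] F [-0.3  0.2 -4.4] M [-0.08  0.08 -0.02] gap 14.0 j [ 0.51  0.53  1.52 -0.    1.09  0.65]
[297.05914815 181.62512248] [308.2365926  326.50048992]
```

View pics/s5.png

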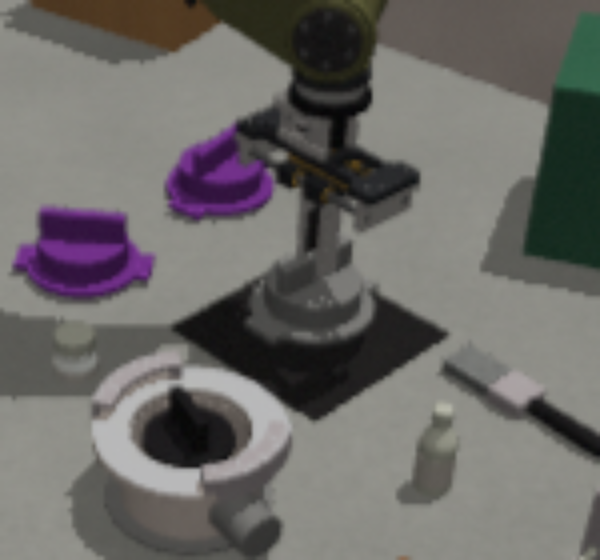

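View pics/w5.png

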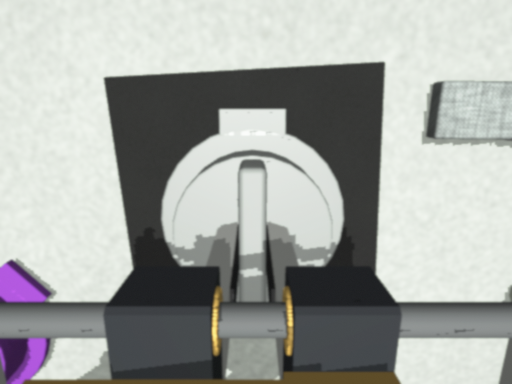

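The cover is over the middle of the mat and level. I'll lower it gently.

Call:
jog_arm(series=[0,0,0,0,0,-0.007,-1,0,0,0,0,0,-0.013,-1,0,0,0,0,0,-0.017,-1,0,0,0,0,0,-0.019,-1,0,0,0,0,0,-0.02,-1,0,0,0,0,0,-0.02,-1])

```text
clock: 9.62
eef_pos: [499.9, 318.4, 71.0]
eef_rot: [2.079, 1.571, 0.363]
wrist_force: [0.3, -0.4, -5.0]
finger_gap: 13.9
```

Call:
jog_arm(series=[0,0,0,0,0,-0.0007,-1,0,0,0,0,0,-0.0015,-1,0,0,0,0,0,-0.0015,-1])

```text
clock: 10.0
eef_pos: [500.0, 318.4, 70.3]
eef_rot: [2.028, 1.57, 0.312]
wrist_force: [-3.3, -2.1, 3.7]
finger_gap: 13.8
```

Contact: the force went from -5 to +3.7 N. I'll release and rise.

Call:
jog_arm(series=[0,0,0,0,0,0,-0.6,0,0,0,0,0,0,-0.2,0,0,0,0,0,0,-0.2,0,0,0,0,0,0,-0.2,0,0,0,0,0,0.01,-0.2,0,0,0,0,0,0.05,-0.2,0,0,0,0,0,0.11,-0.2,0,0,0,0,0,0.17,-0.2,0,0,0,0,0,0.17,-0.2])

```text
clock: 11.12
eef_pos: [501.0, 319.1, 245.2]
eef_rot: [2.222, 1.562, 0.507]
wrist_force: [0.1, -0.4, -0.8]
finger_gap: 37.7
```

```bash
python3 - <<'E'
from h import *
from cell import manip
st=manip.read_state();show(st)
s=manip.camera("scene");pickle.dump(s,open("s6.pkl","wb"));cv2.imwrite("pics/s6.png",cv2.resize(s["color"][100:240,220:370],None,fx=4,fy=4))
t=manip.camera("top");pickle.dump(t,open("t6.pkl","wb"));cv2.imwrite("pics/t6.png",cv2.resize(t["color"][140:260,120:300],None,fx=4,fy=4))
w=manip.camera("wrist");w["pose"]=tool(st)@w["mount"];cv2.imwrite("pics/w6.png",w["color"])
P=cloud(w).reshape(-1,3)
for n,c in (("w",w),("s",s),("t",t)):
    P=cloud(c).reshape(-1,3); d=np.hypot(P[:,0]-500,P[:,1]-318)
    k=(P[:,2]>71)&(P[:,2]<80)&(d<60); print(n,k.sum(),P[k].mean(0) if k.any() else 0)
    # cartridge fin
    d=np.hypot(P[:,0]-568,P[:,1]-56); k=(P[:,2]>100)&(P[:,2]<112)&(d<45)
    if k.sum()>5: print(" fin",k.sum(),P[k].mean(0),cv2.minAreaRect(P[k][:,:2].astype(np.float32)))
E
```

```text
t 11.12 pos [501.  319.1 245.2] jawyaw -8.3 down [ 0.008  0.004 -1.   ] F [ 0.1 -0.4 -0.8] M [-0.12  0.09 -0.02] gap 37.7 j [0.51 0.38 1.37 0.   1.39 0.65]
w 128 [501.80691557 314.53195351  79.1316227 ]
s 53 [501.1157092  313.33821282  75.03729218]
 fin 44 [569.79142501  51.18699741 105.05042232] ((567.8248291015625, 52.562767028808594), (11.896594047546387, 55.21294021606445), 65.9891357421875)
t 29 [495.48499607 283.11554947  76.19631143]
 fin 72 [567.46027949  55.27842885 106.49563107] ((567.4136962890625, 55.04297637939453), (11.795527458190918, 55.18659591674805), 67.2784194946289)
```

View pics/s6.png

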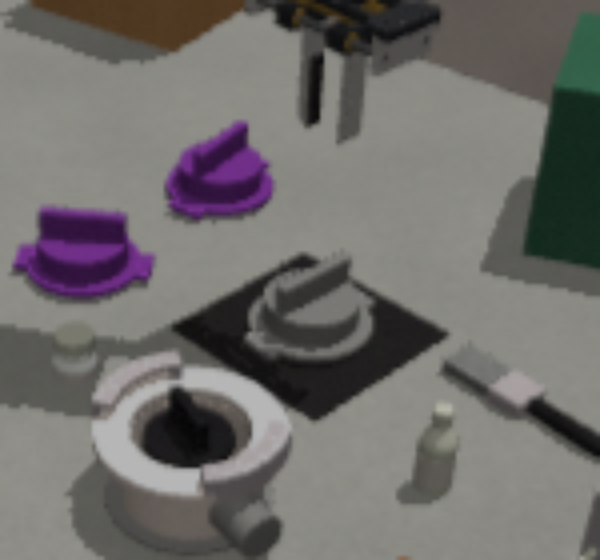

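View pics/t6.png

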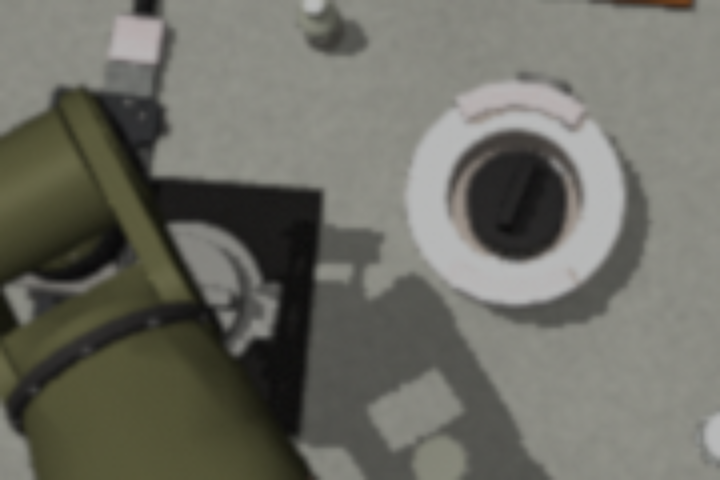

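View pics/w6.png

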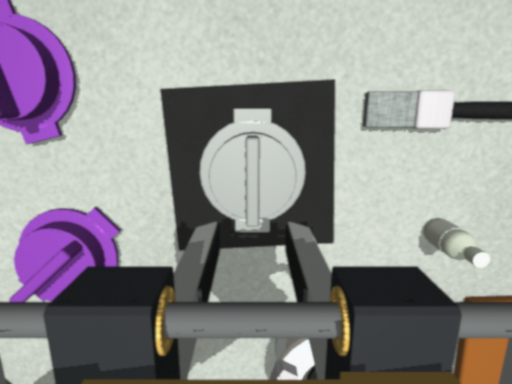

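The cover lies flat and released, centred on the mat. The cartridge fin is at about (567.5,55), yaw ≈ -23°, top at z≈106 as expected. I'll move over it with the jaws across the fin.

Call:
jog_arm(series=[0,0,1.314,0.02,-0.06,0,-0.2,0,0,1.314,0.034,-0.12,0,-0.2,0,0,1.314,0.05,-0.18,0,-0.2,0,0,1.314,0.06,-0.23,0,-0.2,0,0,1.314,0.068,-0.264,0,-0.2,0,0,1.314,0.068,-0.264,-0.03,-0.2,0,0,1.314,0.068,-0.264,-0.05,-0.2,0,0,1.314,0.068,-0.264,-0.05,-0.2,0,0,1.314,0.068,-0.264,-0.05,-0.2,0,0,1.314,0.068,-0.264,-0.05,-0.2])

```text
clock: 12.52
eef_pos: [567.7, 54.4, 189.1]
eef_rot: [-2.69, 1.57, -3.093]
wrist_force: [-0.1, -0.7, -0.9]
finger_gap: 37.6
```

```bash
python3 - <<'E'
from h import *
from cell import manip
st=manip.read_state();show(st)
w=manip.camera("wrist");w["pose"]=tool(st)@w["mount"];cv2.imwrite("pics/w7.png",w["color"])
P=cloud(w).reshape(-1,3)
d=np.hypot(P[:,0]-568,P[:,1]-56); k=(P[:,2]>98)&(P[:,2]<112)&(d<45)
print(" fin",k.sum(),P[k].mean(0),cv2.minAreaRect(P[k][:,:2].astype(np.float32)))
E
```

```text
t 12.53 pos [567.7  54.4 189.1] jawyaw 66.9 down [-0.001 -0.    -1.   ] F [-0.1 -0.7 -0.9] M [-0.01  0.01  0.  ] gap 37.6 j [ 0.03  0.38  1.5  -0.    1.26 -1.14]
 fin 1096 [565.57808068  53.73768497 106.07978428] ((566.8926391601562, 52.972957611083984), (11.478641510009766, 55.54448318481445), 67.021484375)
```

View pics/w7.png

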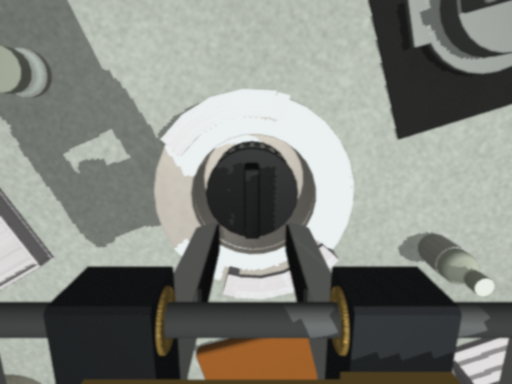

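The fin, column 252, is midway between the fingers (207 and 297). I'll descend to z≈96 and grip.

Call:
jog_arm(series=[0,0,0,0,-0.001,-0.035,-0.2,0,0,0,0,-0.001,-0.065,-0.2,0,0,0,0,-0.001,-0.085,-0.2,0,0,0,0,-0.001,-0.093,-0.2,0,0,0,0,-0.001,-0.093,-0.2,0,0,0,0,-0.001,-0.093,-0.6,0,0,0,0,-0.001,-0.093,-1,0,0,0,0,-0.001,-0.093,-1,0,0,0,0,-0.001,-0.093,-1,0,0,0,0,-0.001,-0.093,-1], squeeze=25)

```text
clock: 13.82
eef_pos: [568.0, 53.5, 96.8]
eef_rot: [0.528, 1.57, 0.126]
wrist_force: [-0.3, 0.9, 4.0]
finger_gap: 11.8
```

Call:
jog_arm(series=[0,0,0,0,0,0.01,-1,0,0,0,0,0,0.025,-1,0,0,0,0,0,0.045,-1,0,0,0,0,0,0.07,-1,0,0,0,0,0,0.1,-1,0,0,0,0,0,0.13,-1,0,0,0,0,0,0.13,-1])

```text
clock: 14.7
eef_pos: [568.5, 53.4, 229.1]
eef_rot: [0.415, 1.566, 0.014]
wrist_force: [-0.1, -0.2, -2.8]
finger_gap: 11.7
```

```bash
python3 - <<'E'
from h import *
from cell import manip
show(manip.read_state())
s=manip.camera("scene");cv2.imwrite("pics/s8.png",cv2.resize(s["color"][100:300,130:330],None,fx=3,fy=3))
# tray: floor centre from both views by height/brightness
for s in (s,manip.camera("top")):
    P=cloud(s); d=P-[490,-282,0]
    k=(abs(d[...,0])<115)&(abs(d[...,1])<115)&(P[...,2]>18)&(P[...,2]<32)
    q=P[k]; r=cv2.minAreaRect(q[:,:2].astype(np.float32)); print("tray",k.sum(),r)
E
```

```text
t 14.7 pos [568.5  53.4 229.1] jawyaw 66.98 down [ 0.005  0.    -1.   ] F [-0.1 -0.2 -2.8] M [-0.06  0.01  0.05] gap 11.7 j [ 0.03  0.34  1.46 -0.    1.34 -1.14]
tray 393 ((488.6040954589844, -283.7514953613281), (175.28067016601562, 172.02845764160156), 6.860498905181885)
tray 326 ((489.83197021484375, -282.2489013671875), (170.0812225341797, 172.15023803710938), 6.588268280029297)
```

View pics/s8.png

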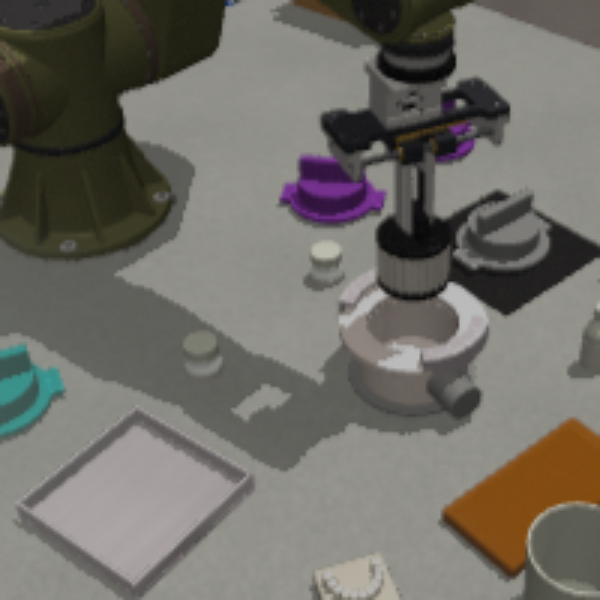

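The cartridge hangs upright and clear of the housing. I'll carry it to the tray centre (489.5,-282.5).

Call:
jog_arm(series=[0,0,0,-0.01,-0.04,0,-1,0,0,0,-0.02,-0.085,0,-1,0,0,0,-0.03,-0.13,0,-1,0,0,0,-0.041,-0.175,0,-1,0,0,0,-0.052,-0.22,0,-1,0,0,0,-0.062,-0.265,0,-1,0,0,0,-0.072,-0.31,0,-1,0,0,0,-0.0785,-0.33,0,-1,0,0,0,-0.0785,-0.336,0,-1,0,0,0,-0.0785,-0.336,-0.03,-1,0,0,0,-0.0785,-0.336,-0.06,-1,0,0,0,-0.0785,-0.336,-0.09,-1,0,0,0,-0.0785,-0.336,-0.11,-1,0,0,0,-0.0785,-0.336,-0.12,-1,0,0,0,-0.0785,-0.336,-0.12,-1,0,0,0,-0.0785,-0.336,-0.12,-1])

```text
clock: 16.8
eef_pos: [489.8, -282.5, 107.3]
eef_rot: [-0.172, 1.57, -0.573]
wrist_force: [0.1, -0.7, -1.5]
finger_gap: 11.6
```

```bash
python3 - <<'E'
from h import *
from cell import manip
show(manip.read_state())
s=manip.camera("scene");cv2.imwrite("pics/s9.png",cv2.resize(s["color"][150:300,100:280],None,fx=4,fy=4))
E
```

```text
t 16.8 pos [ 489.8 -282.5  107.3] jawyaw 67.0 down [ 0.001 -0.001 -1.   ] F [ 0.1 -0.7 -1.5] M [ 0.   -0.02 -0.02] gap 11.6 j [-0.59  0.45  1.6   0.    1.09 -1.76]
```

View pics/s9.png

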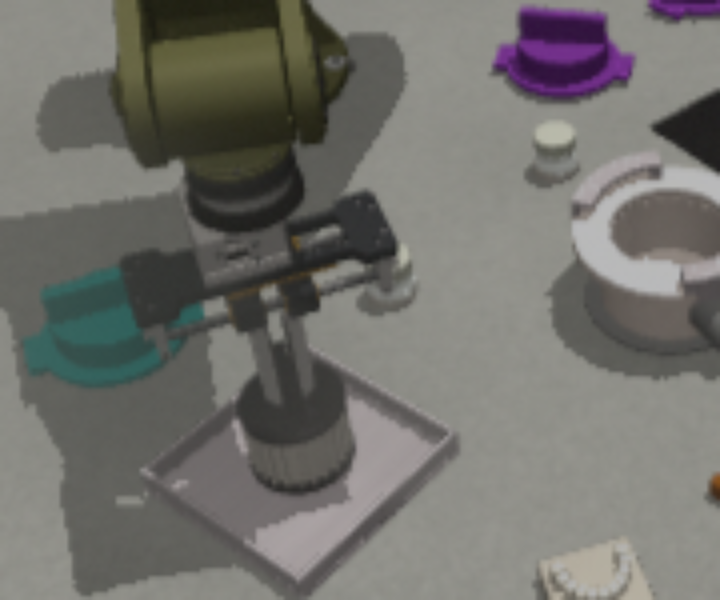

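The cartridge is upright above the tray centre. I need to go down about 14 mm more.

Call:
jog_arm(series=[0,0,0,0,0,-0.005,-1,0,0,0,0,0,-0.009,-1,0,0,0,0,0,-0.011,-1,0,0,0,0,0,-0.0125,-1,0,0,0,0,0,-0.0135,-1,0,0,0,0,0,-0.0135,-1])

```text
clock: 17.6
eef_pos: [489.4, -282.6, 92.9]
eef_rot: [-0.216, 1.571, -0.618]
wrist_force: [-0.7, -0.6, -1.8]
finger_gap: 11.9
```

Call:
jog_arm(series=[0,0,0,0,0,-0.0007,-1,0,0,0,0,0,-0.0013,-1,0,0,0,0,0,-0.0013,-1])

```text
clock: 17.98
eef_pos: [489.5, -282.7, 92.8]
eef_rot: [-0.204, 1.57, -0.606]
wrist_force: [-5.2, 3.7, 9.1]
finger_gap: 12.0
```

Contact, at 9 N. I'll release and rise.

Call:
jog_arm(series=[0,0,0,0,0,0.0007,-0.7,0,0,0,0,0,0.0007,-0.4,0,0,0,0,0,0.0007,-0.4,0,0,0,0,0,0.0007,-0.4,0,0,0,0,0,0.01,-0.4,0,0,0,0,0,0.05,-0.4,0,0,0,0,0,0.11,-0.4,0,0,0,0,0,0.15,-0.4,0,0,0,0,0,0.15,-0.4,0,0,0,0,0,0.15,-0.4])

```text
clock: 19.23
eef_pos: [489.0, -282.4, 241.0]
eef_rot: [2.976, 1.57, 2.574]
wrist_force: [0.0, -0.3, -0.3]
finger_gap: 28.4
```

```bash
python3 - <<'E'
from h import *
from cell import manip
st=manip.read_state();show(st)
s=manip.camera("scene");cv2.imwrite("pics/s10.png",cv2.resize(s["color"][100:300,100:350],None,fx=3,fy=3))
w=manip.camera("wrist");w["pose"]=tool(st)@w["mount"];cv2.imwrite("pics/w10.png",w["color"])
t=manip.camera("top");cv2.imwrite("pics/t10.png",t["color"])
for n,c in (("s",s),("w",w),("t",t)):
    P=cloud(c).reshape(-1,3)
    d=np.hypot(P[:,0]-490,P[:,1]+282); k=(P[:,2]>95)&(P[:,2]<107)&(d<50)
    if k.sum()>5: print(n,"fin",k.sum(),np.median(P[k][:,2]),cv2.minAreaRect(P[k][:,:2].astype(np.float32)))
    d=np.hypot(P[:,0]-500,P[:,1]-318); k=(P[:,2]>71)&(P[:,2]<80)&(d<70)
    if k.sum()>5: print(n,"cover",k.sum(),np.median(P[k][:,2]),cv2.minAreaRect(P[k][:,:2].astype(np.float32)))
for n,p,z in (("dropper",(199,145),90),("jara",(230,256),45),("jarb",(302,249),45)): pass
a=pickle.load(open("top0.pkl","rb"))["color"]; print(a.shape)
E
```

```text
t 19.23 pos [ 489.  -282.4  241. ] jawyaw 66.98 down [-0.001  0.001 -1.   ] F [ 0.  -0.3 -0.3] M [ 0.02  0.02 -0.02] gap 28.4 j [-0.59  0.32  1.45 -0.    1.37 -1.76]
s fin 60 100.13065152497416 ((490.2666320800781, -283.0582275390625), (11.814380645751953, 53.92647933959961), 66.57141876220703)
s cover 57 74.2947659670308 ((501.50262451171875, 315.883056640625), (89.88429260253906, 17.452604293823242), 83.86661529541016)
w fin 755 102.65916112613519 ((488.6982116699219, -283.3490295410156), (11.83464241027832, 55.79167556762695), 66.69084167480469)
t fin 6 99.77788914514394 ((503.1089172363281, -280.28497314453125), (1.2053837776184082, 22.628284454345703), 65.68466186523438)
t cover 119 76.41319362884906 ((500.2416687011719, 317.3081970214844), (89.56140899658203, 14.428340911865234), 82.01990509033203)
(384, 512, 3)
```

View pics/s10.png

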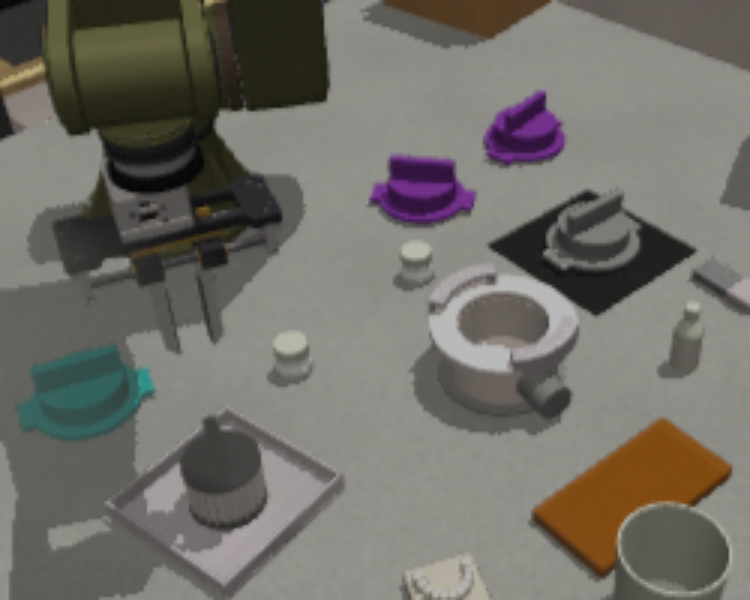

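View pics/t10.png

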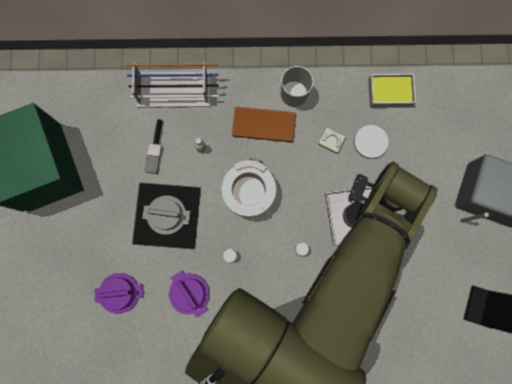

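View pics/w10.png

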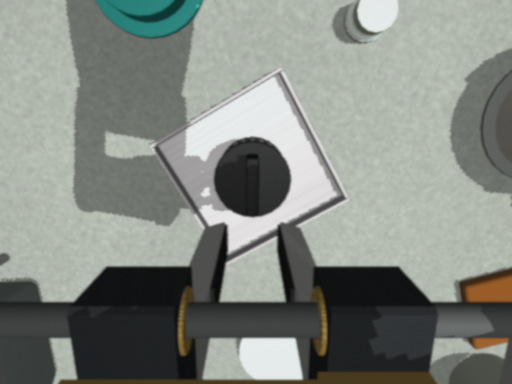

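The cover is centred on the mat with its fin top at z≈76. The cartridge stands upright in the middle of the tray with its fin top at z≈102. The arm is clear and the bystanders are unmoved, so I'm handing the job in.

```bash
python3 -c "
from cell import manip
print(manip.sign_off())"
```

```text
the job is handed in; nothing more can be done
None
```

I twisted the grey cover about 92° anticlockwise, lifted it straight up and set it down right way up on the mat. Then I pulled the cartridge and stood it in the steel tray. I handed the job in at about 19 s of the 64 s; the hand-in reports no verdict.

**Last checks:**
- **Cover:** its centre is about 1–3 mm from the mat's centre. The fin top is at z≈76 mm, which is right for lying flat on the mat.
- **Cartridge:** it stands upright about 2 mm from the tray's centre. The fin top is at z≈102 mm, which is right for standing on the tray floor.
- **Arm and bystanders:** the gripper is open and about 120 mm above everything. All the bystanders appear in their original places by eye in the top and scene views; I did not measure their positions.
- **Forces:** at most about 10 N at the ends of the moves.

**Disagreements:** the wrist and top cameras differed by 2–3 mm in y, so I placed the grasps between the two readings. In the last top view the arm hid most of the cartridge, so its position comes from the scene and wrist cameras.

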